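Make up two castor repair kits

TASK

Make up the two castor kits. In the two-bay tray, lay the left-hand bracket in the narrow bay and the large wheel in the wide bay; in the three-bay tray, lay the right-hand bracket in the long narrow bay and put the small wheel and the sleeve in the two small bays, one in each, either way round. Set everything down flat on the bay floors, the same way up as it is now, and leave the nut and the wooden chock where they are.

Things in the scene. Friction and masses are not known exactly. Their poses are not given: they have to be found in the camera images.
- tray_two: The two-bay tray: fixed shallow tray, white floor, black edges and dividers, outside 150 (x) x 160 (y) mm; walls 4 mm thick, tops 12 mm above its underside; floor 4 mm thick. Origin: centre of underside. Insides, in its frame: narrow bay x -71..71, y 16..76; wide bay x -71..71, y -76..12.
- tray_three: The three-bay tray: fixed shallow tray, white floor, black edges and dividers, outside 150 (x) x 160 (y) mm; walls 4 mm thick, tops 12 mm above its underside; floor 4 mm thick. Origin: centre of underside. Insides, in its frame: narrow bay x -71..71, y 16..76; two small bays x -71..-2 and x 2..71, both y -76..12.
- bracket_left: steel left-hand bracket, loose, 140 g: leg 80 (x) x 20 x 6 mm centred on the origin (underside), foot 22 x 22 x 6 mm out to the +y side at the +x end (y 10 to 32); upright flange 60 (x) x 8 (y) mm along the leg's middle, z 6 to 32, to grip it by. From above, foot end pointing away from you, the foot sticks out to the left. Centre of mass within 5 mm of origin in x, y.
- bracket_right: steel right-hand bracket, loose, 140 g: leg 80 (x) x 20 x 6 mm centred on the origin (underside), foot 22 x 22 x 6 mm out to the -y side at the +x end (y -32 to -10); upright flange 60 (x) x 8 (y) mm along the leg's middle, z 6 to 32, to grip it by. From above, foot end pointing away from you, the foot sticks out to the right. Centre of mass within 5 mm of origin in x, y.
- wheel_large: large castor wheel, loose, lying flat: black rubber disc 60 mm in diameter and 30 mm high with a pale hub. Origin: centre of the underside; z along its axle, up. Gripped across its diameter.
- wheel_small: small castor wheel, loose, lying flat: black rubber disc 40 mm in diameter and 30 mm high with a pale hub. Origin: centre of the underside; z along its axle, up. Gripped across its diameter.
- sleeve: aluminium axle sleeve, loose, standing on end: round, 26 mm in diameter, 40 mm high. Origin: centre of the underside; z along its axis, up.
- nut: dark steel hexagon nut lying among the stock, 30 mm over its corners, 14 mm high, loose; not part of a kit. Origin: centre of the underside.
- chock: small dark wooden chock lying among the stock, 28 x 20 x 12 mm, loose; not part of a kit. Origin: centre of the underside.
Not all that is in view belongs to the job. Leave any turquoise look-alike of the bracket_right alone.

How it is judged:
At the end, for the whole second after the job is handed in: Left bracket in the narrow and large wheel in the wide bay of the two-bay tray; right bracket in the narrow bay, small wheel and sleeve in different small bays of the three-bay tray; each inside its bay (to 3 mm), within 4 mm of its floor, tilted under 0.1 rad, at rest (x of bracket_left in the frame of tray_two between -0.034 and 0.034 m and y of bracket_left in the frame of tray_two between 0.023 and 0.069 m and z of each of bracket_left, wheel_large in the frame of tray_two below 0.008 m and angle between each of bracket_left, wheel_large, bracket_right, wheel_small, sleeve's own z axis and vertical below 0.1 rad and linear speed of each of bracket_left, wheel_large, bracket_right, wheel_small, sleeve below 0.02 m/s and x of wheel_large in the frame of tray_two between -0.044 and 0.044 m and y of wheel_large in the frame of tray_two between -0.049 and -0.015 m and x of bracket_right in the frame of tray_three between -0.034 and 0.034 m and y of bracket_right in the frame of tray_three between 0.023 and 0.069 m and z of each of bracket_right, wheel_small, sleeve in the frame of tray_three below 0.008 m and (x of wheel_small in the frame of tray_three between -0.054 and -0.019 m or x of wheel_small in the frame of tray_three between 0.019 and 0.054 m) and y of wheel_small in the frame of tray_three between -0.059 and -0.005 m and (x of sleeve in the frame of tray_three between -0.061 and -0.012 m or x of sleeve in the frame of tray_three between 0.012 and 0.061 m) and y of sleeve in the frame of tray_three between -0.066 and 0.002 m and ((x of wheel_small in the frame of tray_three below 0 m and x of sleeve in the frame of tray_three above 0 m) or (x of wheel_small in the frame of tray_three above 0 m and x of sleeve in the frame of tray_three below 0 m))); the robot touches nothing.
It fails at once if the nut or the chock is moved by more than 30 mm (distance of any of nut, chock from where it was at the start of the episode above 0.03 m).
It also fails if it takes over 106 s, if anything falls off the work surface, if the arm or the gripper's body presses on something with over 40 N, if the wrist force passes 120 N, or if a joint passes its speed limit or range.

ROBOT

A 7-joint arm with a two-finger parallel gripper is mounted at the origin on the work surface. World frame = base frame: x ahead of the robot, y to its left, z up, the work surface at z = 0. Lengths are in m, angles in rad, forces in N, time in s.
With the tool pointing down it reaches from about 0.35 to 0.9 m from the base axis. Payload 8.1 kg.
Tool frame: the origin (TCP) lies at the very end of the fingers, on their centre line; the grasp point (between the pads) lies 19 mm behind it (arm.grasp_offset is the distance from the TCP to the grasp point, in m); z points along the fingers, y is the direction in which the jaws open and shut (so a half turn about z gives the same grasp; the last joint's range is limited). The gripper opens to 92 mm and grips with 3 to 60 N. Pads are 19 mm wide; open, the fingers measure 130 mm over their backs; the gripper's body (75 mm by 190 mm) begins 47 mm behind the grasp point.
Start: joints at [-1.348, 0.434, 0.025, 1.573, -0.012, 1.134, -0.075], TCP at [0.2, 0.592, 0.227] pointing down, gripper open.
Joint ranges: [-2.62, 2.62], [-0.44, 2.09], [-1.27, 1.32], [0.08, 2.57], [-1.32, 4.46], [0.12, 2], [-2.74, 2.74]. Speed limits (rad/s): [2.22, 2.22, 3.01, 3.01, 3.14, 3.14, 3.14].

INTERFACE

Orientations are given as a rotation vector (axis times angle).
In Python, from cell import arm, eyes, workorder gives the robot as it stands.
- The arm moves only by the shell command python3 -m inch 'ROWS' [FORCE]. ROWS is JSON, a list that holds one entry, the list of rows, each a list of 5 numbers: the closure, from 0 (fully open) to 1 (shut), then the shift along the tool's x, y, z in mm, then the turn about the tool's z in degrees. A call has 1 to 12 rows; each row shifts and turns the pose as measured when the row begins, along the tool's axes as they then stand; what a row does not reach is not made up. A row lasts 1/10 s, in which the tool goes at most 50 mm and 8.59 degrees, less where a joint would pass 70% of its speed; a pose out of reach is approached as far as the arm can. A call with a gripper value outside its range is refused whole. The fingers move at their own pace and stop on an object; FORCE is the grip in N (left out, the last holds). Time passes only in rows, so rows that do not move let the fingers close. It gives the time, the measured TCP pose, the force and the opening at its end, in the units of the state.
- arm.observe(): the state, without advancing time (a new reading comes with each control period).
- eyes.get_image(name): name is "scene" or "top"; returns a dict with "frame" (384x512x3 uint8, blue, green, red), "intrinsics" (3x3 intrinsics, pixels), "k1" (the pictures are not rectified: a ray, as slopes to the right and down, at radius r is drawn at 1 + k1 r^2 times it, then the intrinsics apply), "rvec" (rotation vector, rad) and "tvec" (3), from world to camera coordinates, as OpenCV has them. Camera axes: x right, y down, z forward; pixel columns grow to the right and rows downward; lengths in m; the calibration is good to about 2 mm. A picture is of the moment at which its call begins. There is no depth.
- workorder.sign_off(): hands the job in, once; it reports no verdict.
The state is a dict: "clock": time; "joints": joint angles; "dq": joint speeds; "joint_efforts": joint torques, N m; "position": TCP position; "ee_rot": TCP orientation; "force": force on the tool from outside, world axes, zero at the start; "ft_torque": the same for the moment, N m; "width": opening from 0.0 (shut) to 1.0 (fully open).
Only numpy, scipy, OpenCV 4.12 (cv2) and the standard library are available. Lean on these libraries where they do the work, as an engineer would, in place of code of your own. Each camera call takes 0.05 s, during which the arm holds its last target.

## Working session

There is one attempt and no reset: what is moved stays moved. The work goes in short steps, Python scripts to look and compute and a shell command to move; the robot and the scene stay as the last step left them, time stands still between calls to the robot, and variables do not carry over. Pictures are saved under pics/ and viewed, and the job is handed in when it is done.

```bash
ls; mkdir -p pics; python3 - <<'E'
from cell import arm, eyes, workorder
import cv2
print(arm.observe())
for n in ("scene","top"):
    d=eyes.get_image(n); cv2.imwrite(f"pics/{n}0.png",d["frame"])
    print(n,d["intrinsics"],d["k1"],d["rvec"],d["tvec"])
E
```

```text
pics
{'clock': 0.0, 'joints': array([-1.34760946,  0.43520398,  0.02493691,  1.57410679, -0.01160249,
        1.13400612, -0.07508588]), 'dq': array([-3.00679782e-04,  2.22486417e-04,  1.47647537e-03, -5.96431263e-05,
       -2.56942048e-04,  1.20295875e-03, -3.88892768e-04]), 'joint_efforts': array([-1.17816533e-03, -6.67853451e+01,  9.84041020e-01, -3.14449561e+01,
       -6.07503718e-02,  4.31913813e-02,  1.84546111e-04]), 'position': array([0.1999014 , 0.59161869, 0.22595261]), 'ee_rot': array([-5.09500591e-01, -3.09986789e+00,  2.47234056e-03]), 'force': array([ 0.42875503, -0.00325488,  1.21657278]), 'ft_torque': array([0.03569049, 0.00224455, 0.03648701]), 'width': 1.0034458036806826}
scene [[439.62312786   0.         255.51783861]
 [  0.         439.62312786 191.14253139]
 [  0.           0.           1.        ]] 0.05681740116898201 [ 1.38418328  1.88466755 -1.02378387] [ 0.13081061 -0.20462634  1.2408991 ]
top [[447.41689539   0.         253.43503376]
 [  0.         447.41689539 190.28706323]
 [  0.           0.           1.        ]] 0.05960218952549788 [ 2.15068659 -2.13829957  0.17701653] [-0.01353628  0.45321972  1.04904476]
```

View pics/scene0.png

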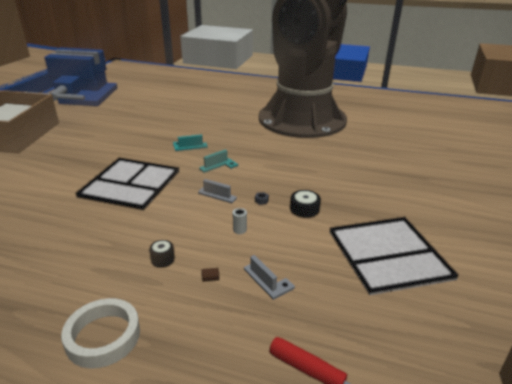

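View pics/top0.png

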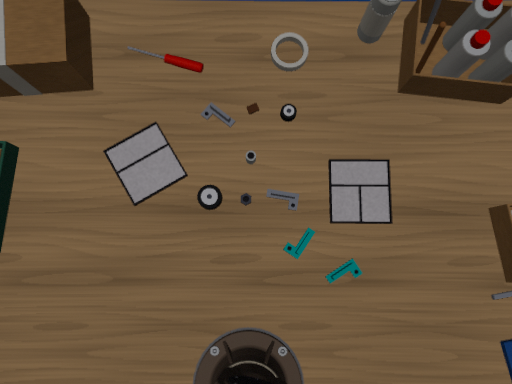

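The top view shows the two-bay tray at about (145,163), the three-bay tray at (360,190), grey brackets at (219,114) and (283,195), wheels at (210,197) and (288,112), the sleeve at (251,157), the nut at (246,199) and the chock at (253,108). The two turquoise parts are look-alikes. I'll write helpers and check the projection next, because I can't see the arm in these pictures.

```bash
cat > h.py <<'E'
import numpy as np, cv2
from cell import arm, eyes, workorder
def cam(n):
    d=eyes.get_image(n); d["R"]=cv2.Rodrigues(np.array(d["rvec"],float))[0]; d["t"]=np.array(d["tvec"],float).ravel()
    d["K"]=np.array(d["intrinsics"]); d["D"]=np.array([d["k1"],0,0,0,0],float); return d
def ray(d,px):
    u=cv2.undistortPoints(np.array(px,float).reshape(-1,1,2),d["K"],d["D"],None,None).reshape(-1,2)
    v=np.c_[u,np.ones(len(u))]@d["R"]; return -d["R"].T@d["t"], v
def plane(d,px,z):
    c,v=ray(d,px); return c+v*((z-c[2])/v[:,2])[:,None]
def proj(d,P):
    return cv2.projectPoints(np.array(P,float).reshape(-1,1,3),d["R"],d["t"],d["K"],d["D"])[0].reshape(-1,2)
E
python3 - <<'E'
from h import *
for n in ("scene","top"):
    d=cam(n); s=arm.observe()
    print(n,"cam",-d["R"].T@d["t"],proj(d,[s["position"],[0,0,0],[.3,0,0],[.5,.2,0],[.5,-.2,0]]).round(0).tolist())
d=cam("top");f=d["frame"]
cv2.imwrite("pics/topc.png",cv2.resize(f[90:300,90:410],None,fx=2.5,fy=2.5,interpolation=cv2.INTER_CUBIC))
print(cv2.Rodrigues(s["ee_rot"])[0].round(3))
E
```

```text
scene cam [1.14596971 0.20830502 0.49211419] [[614.0, 82.0], [302.0, 118.0], [274.0, 168.0], [354.0, 238.0], [152.0, 200.0]]
top cam [ 0.28508749 -0.00163383  1.10671076] [[-74.0, 308.0], [248.0, 386.0], [249.0, 254.0], [169.0, 174.0], [329.0, 175.0]]
[[-0.947  0.32  -0.   ]
 [ 0.32   0.947 -0.001]
 [-0.    -0.001 -1.   ]]
```

View pics/topc.png

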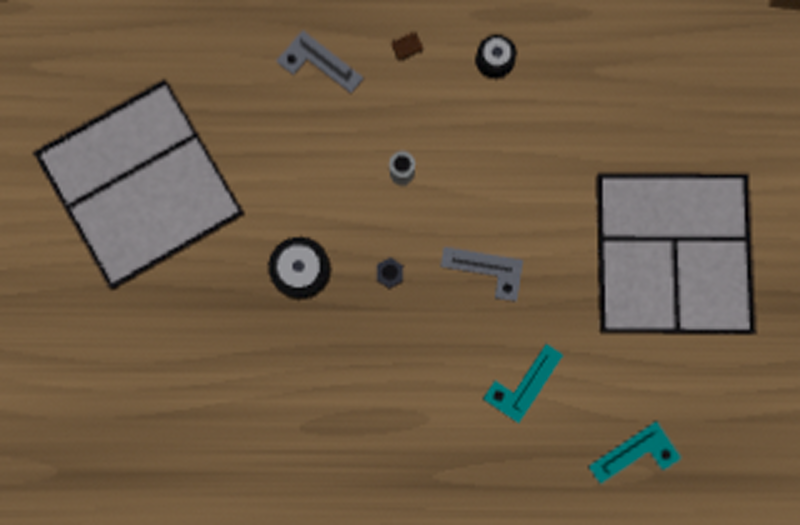

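Projection agrees with the base: the arm starts outside the top view. The foot directions confirm the left-hand bracket at the top and the right-hand one at the centre. Now I'll measure with masks.

```bash
cat > meas.py <<'E'
from h import *
def run(verbose=True, names=None):
    d=cam("top"); f=d["frame"]; hsv=cv2.cvtColor(f,cv2.COLOR_BGR2HSV)
    H,S,V=cv2.split(hsv)
    m=((S<60)|(V<45)).astype(np.uint8)*255
    m[:85]=0; m[300:]=0; m[:,:95]=0; m[:,410:]=0
    cs,_=cv2.findContours(m,cv2.RETR_EXTERNAL,cv2.CHAIN_APPROX_NONE)
    out=[]
    for c in cs:
        if cv2.contourArea(c)<30: continue
        out.append((c,cv2.boundingRect(c),cv2.contourArea(c)))
    return d,m,out
if __name__=="__main__":
    d,m,out=run()
    cv2.imwrite("pics/mask.png",cv2.resize(m[85:300,95:410],None,fx=2.5,fy=2.5,interpolation=0))
    for c,b,a in out:
        p=plane(d,c.reshape(-1,2),0.006)[:,:2]*1000
        r=cv2.minAreaRect(p.astype(np.float32))
        print(b,a,"rect c",np.round(r[0],1),"size",np.round(r[1],1),"ang",round(r[2],1))
E
python3 meas.py
```

```text
(241, 193, 10, 12) 77.5 rect c [437.2   8.4] size [27.6 22.4] ang 0.5
(266, 189, 33, 21) 294.5 rect c [435.9 -81.4] size [80.1 42.4] ang 81.2
(198, 185, 24, 25) 436.5 rect c [440.5  97.8] size [60.2 57. ] ang 0.9
(329, 160, 63, 64) 3723.0 rect c [ 457.8 -274.4] size [158.4 151.3] ang 0.1
(246, 150, 10, 14) 96.5 rect c [544.1  -3.4] size [33.5 22.7] ang 0.4
(104, 122, 83, 84) 3666.5 rect c [525.7 259.8] size [160.9 148.4] ang 31.2
(280, 104, 16, 17) 190.5 rect c [661.1 -97.3] size [38.3 42.6] ang 89.6
(201, 102, 34, 25) 296.0 rect c [645.8  81. ] size [81.2 42.7] ang 52.8
```

View pics/mask.png

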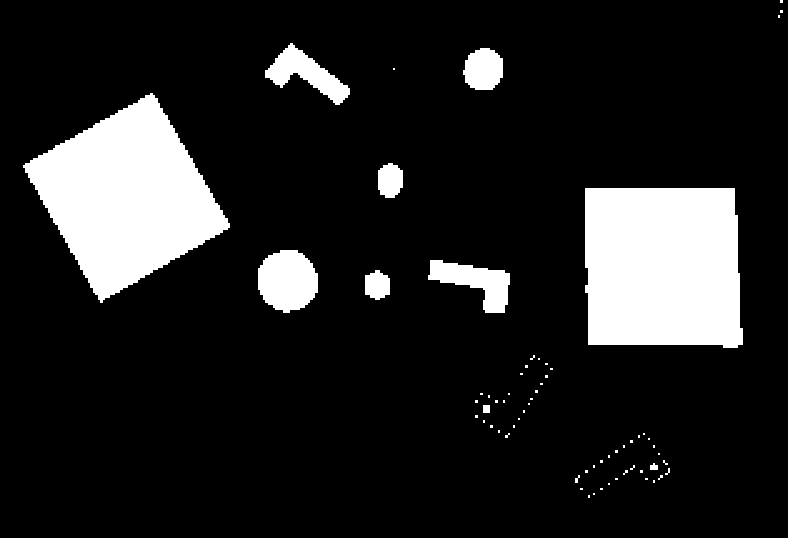

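The mask sizes match the given ones: brackets 80x42, trays 150x160. Next I'll refine the trays from the white bays and the hubs at their known heights, with a cross-check in the scene view.

```bash
python3 - <<'E'
from h import *
d=cam("top"); f=d["frame"]; H,S,V=cv2.split(cv2.cvtColor(f,cv2.COLOR_BGR2HSV))
w=((V>95)&(S<60)).astype(np.uint8)*255; w[:85]=0;w[300:]=0;w[:,:95]=0;w[:,410:]=0
cs,_=cv2.findContours(w,cv2.RETR_EXTERNAL,cv2.CHAIN_APPROX_NONE)
for c in cs:
    a=cv2.contourArea(c)
    if a<15: continue
    z=.006 if a>300 else .030
    r=cv2.minAreaRect((plane(d,c.reshape(-1,2),z)[:,:2]*1000).astype(np.float32))
    M=cv2.moments(c); q=[M['m10']/M['m00'],M['m01']/M['m00']]
    print("top",np.round(q,1),a,"z",z,"rect",np.round(r[0],1),np.round(r[1],1),round(r[2],1),"cen",(plane(d,[q],z)[0,:2]*1000).round(1))
# sleeve: bright ring top; take contour with V>80
g=f[145:168,238:264]; cv2.imwrite("pics/sl.png",cv2.resize(f[90:225,190:310],None,fx=5,fy=5,interpolation=cv2.INTER_NEAREST))
s=cam("scene"); F=s["frame"]; cv2.imwrite("pics/sc.png",cv2.resize(F[130:310,130:350],None,fx=3.3,fy=3.3,interpolation=cv2.INTER_CUBIC))
P={"wl":(.440,.098,.03),"ws":(.661,-.097,.03),"sl":(.541,-.002,.04),"bl":(.6546,.0743,.032),"br":(.4468,-.0831,.032)}
for k,p in P.items(): print(k,proj(s,[p]).round(1),((proj(s,[p])-[130,130])*3.3).round(0), "top",proj(d,[p]).round(1))
E
```

```text
top [284.9 197. ] 264.5 z 0.03 rect [433.2 -79.8] [78.4 39.9] 80.8 cen [438.2 -87.6]
top [208.9 196. ] 195.5 z 0.03 rect [440.1  97.4] [40.  37.7] 45.5 cen [439.4  97. ]
top [374.8 204. ] 885.5 z 0.006 rect [ 425.8 -311.7] [84.8 66.6] 0.4 cen [ 425.5 -311.6]
top [345.  203.7] 857.0 z 0.006 rect [ 426.5 -238.2] [82.4 66.7] 0.4 cen [ 425.8 -238.2]
top [358.8 172.7] 1182.0 z 0.006 rect [ 503.5 -274.7] [ 56.1 140.1] 0.3 cen [ 504.2 -274.7]
top [250.5 155.1] 70.0 z 0.03 rect [542.2  -3.3] [22.9 23.2] 46.0 cen [541.8  -3.3]
top [151.2 173.9] 1843.5 z 0.006 rect [498.  243.4] [ 85.2 141.5] 31.3 cen [497.5 243.7]
top [136.1 147.4] 1186.5 z 0.006 rect [565.4 283.5] [ 57.3 140.8] 30.8 cen [565.  283.9]
top [288.4 110.2] 75.0 z 0.03 rect [658.1 -97.7] [22.5 26.1] 89.8 cen [657.5 -97.6]
top [214.3 112.5] 128.5 z 0.03 rect [638.6  80.1] [77.1 41.7] 52.8 cen [650.   87.6]
wl [[305.4 196.9]] [[579. 221.]] top [[208.5 195.8]]
ws [[159.6 247.6]] [[ 98. 388.]] top [[288.2 108.9]]
sl [[239.1 212.2]] [[360. 271.]] top [[250.  154.5]]
bl [[262.3 265.9]] [[437. 449.]] top [[219.7 110.5]]
br [[216.1 182.5]] [[284. 173.]] top [[283.1 193.3]]
```

View pics/sc.png

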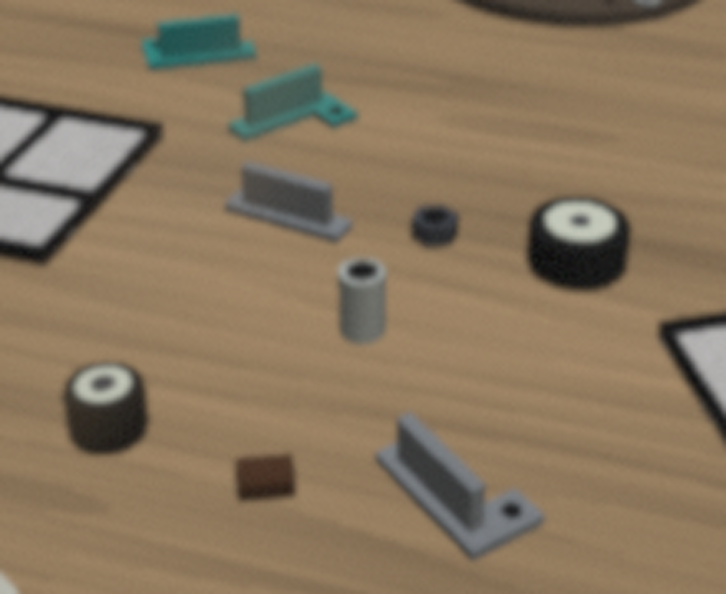

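View pics/sl.png

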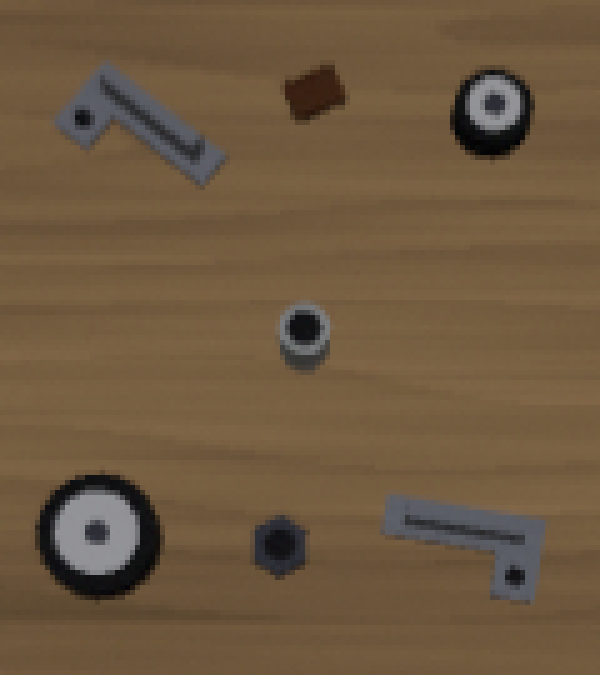

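Measured positions in mm agree between the two views to within about 3 mm:

| Item | Position | Orientation |
|---|---|---|
| Large wheel | (439.5, 97) | n/a |
| Small wheel | (657.5, -97.6) | n/a |
| Sleeve | (539.5, -2.5) | n/a |
| Left bracket origin | (654.6, 74.3) | x-axis at 52.8° |
| Right bracket origin | (446.8, -83.1) | x-axis at -98.8° |
| Two-bay tray | (525.8, 260) | y-axis at 31° |
| Three-bay tray | (457.8, -274.7) | y-axis at 0.3° |

I'll write a helper that prints the remaining distance in tool axes, and start with the turn.

```bash
cat > go.py <<'E'
# usage: go.py X Y Z(mm) YAW(deg of tool y, mod 180): prints what remains, in tool axes
import sys
from h import *
s=arm.observe(); R=cv2.Rodrigues(s["ee_rot"])[0]; p=s["position"]*1000
x,y,z,yaw=map(float,sys.argv[1:5])
cur=np.degrees(np.arctan2(R[1,1],R[0,1]))
t=(cur-yaw+90)%180-90
d=R.T@(np.array([x,y,z])-p)
print("t",round(s["clock"],2),"pos",p.round(1),"yaw",round(cur,1),"width mm",round(s["width"]*92,1),"F",s["force"].round(1),"j7",round(s["joints"][6],2))
a=np.radians(t); D=[np.cos(a)*d[0]+np.sin(a)*d[1],-np.sin(a)*d[0]+np.cos(a)*d[1],d[2]]
print("turn",round(t,1),"| now tool shift",d.round(1),"| shift after the turn",np.round(D,1),"dist",round(float(np.linalg.norm(d[:2])),0))
E
python3 -m inch '[[[0,0,0,0,8],[0,0,0,0,8],[0,0,0,0,8],[0,0,0,0,8],[0,0,0,0,8]]]'; python3 go.py 439.5 97 80 31
```

```text
clock: 0.9
position: [0.2002, 0.5918, 0.2266]
ee_rot: [-1.572, -2.72, 0.001]
force: [0.0, 0.5, 0.2]
width: 0.999
t 0.9 pos [200.2 591.8 226.6] yaw 29.9 width mm 91.9 F [0.  0.5 0.2] j7 -0.73
turn -1.1 | now tool shift [-548.2  -39.6  146.5] | shift after the turn [-547.4  -49.7  146.5] dist 550.0
```

```bash
python3 -m inch '[[[0,-48,-4,8,0],[0,-48,-4,8,0],[0,-48,-4,8,0],[0,-48,-4,8,0],[0,-48,-4,8,0],[0,-48,-4,8,0],[0,-48,-4,8,0],[0,-48,-4,8,0],[0,-48,-4,8,0],[0,-48,-4,8,0],[0,-20,0,0,0],[0,0,0,0,0]]]'; python3 go.py 439.5 97 80 31
```

```text
clock: 2.1
position: [0.4181, 0.1276, 0.1436]
ee_rot: [-1.575, -2.717, -0.015]
force: [-0.7, 0.4, 1.1]
width: 1.0
t 2.1 pos [418.1 127.6 143.6] yaw 29.8 width mm 92.0 F [-0.7  0.4  1.1] j7 0.25
turn -1.2 | now tool shift [-37.5   2.9  63.4] | shift after the turn [-37.5   2.1  63.4] dist 38.0
```

```bash
python3 -m inch '[[[0,-18,1,15,-1],[0,-18,1,20,0],[0,-1,0,18,0],[0,0,0,8,0]]]'; python3 go.py 439.5 97 14 31; python3 - <<'E'
from h import *
for n in("top","scene"):
    d=cam(n); s=arm.observe(); print(n,proj(d,[s["position"]]).round(0))
    c=(proj(d,[s["position"]])[0]).astype(int); x0=max(0,min(512-200,c[0]-100));y0=max(0,min(384-150,c[1]-75))
    cv2.imwrite(f"pics/a_{n}.png",cv2.resize(d["frame"][y0:y0+150,x0:x0+200],None,fx=3,fy=3)); print(x0,y0)
E
```

```text
clock: 2.5
position: [0.4407, 0.0999, 0.0824]
ee_rot: [1.547, 2.732, 0.024]
force: [0.2, 0.2, -0.1]
width: 1.002
t 2.5 pos [440.7  99.9  82.4] yaw 30.9 width mm 92.2 F [ 0.2  0.2 -0.1] j7 0.44
turn -0.1 | now tool shift [-2.3 -3.5 68.3] | shift after the turn [-2.3 -3.5 68.3] dist 4.0
top [[206. 192.]]
105 117
scene [[309. 173.]]
208 98
```

View pics/a_scene.png

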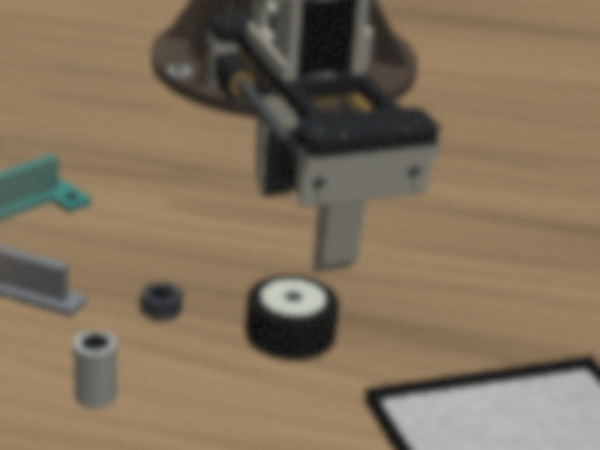

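View pics/a_top.png

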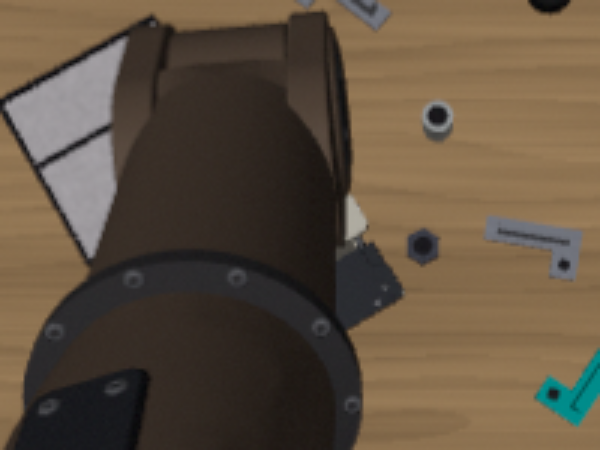

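The scene crop shows the finger tips at about (275,190) and (335,268). Their midpoint matches the projected TCP at (303,225), so arm and camera agree. Descending onto the large wheel.

```bash
python3 -m inch '[[[0,-2,-3,0,0],[0,-1,-1,25,0],[0,0,0,25,0],[0,0,0,14,0],[0,0,0,2,0]]]' 25; python3 go.py 439.5 97 14 31
```

```text
clock: 3.1
position: [0.4414, 0.1004, 0.0193]
ee_rot: [1.537, 2.734, 0.035]
force: [0.1, -0.8, 0.7]
width: 1.004
t 3.1 pos [441.4 100.4  19.3] yaw 31.3 width mm 92.3 F [ 0.1 -0.8  0.7] j7 0.52
turn 0.3 | now tool shift [-2.  -3.5  5.3] | shift after the turn [-2.  -3.5  5.3] dist 4.0
```

```bash
python3 -m inch '[[[0,-3,-5,5,0],[0,0,-2,2,0],[1,0,0,0,0],[1,0,0,0,0],[1,0,0,0,0],[1,0,0,0,0],[1,0,0,0,0]]]' 25; python3 go.py 439.5 97 14 31; python3 -c "
from h import *
R=cv2.Rodrigues(arm.observe()['ee_rot'])[0];print(R[:,2])"
```

```text
clock: 3.8
position: [0.4385, 0.0951, 0.0152]
ee_rot: [1.534, 2.732, 0.042]
force: [0.3, 1.0, -0.7]
width: 0.649
t 3.8 pos [438.5  95.1  15.2] yaw 31.4 width mm 59.7 F [ 0.3  1.  -0.7] j7 0.54
turn 0.4 | now tool shift [1.1 1.8 1.3] | shift after the turn [1.1 1.8 1.3] dist 2.0
[ 0.02011124  0.01929876 -0.99961147]
```

The jaws stopped at 59.7 mm, so the large wheel is held. Lifting.

```bash
python3 -m inch '[[[1,0,0,-30,0],[1,0,0,-30,0]]]'; python3 go.py 497.7 243.5 70 31
```

```text
clock: 4.0
position: [0.435, 0.0931, 0.0737]
ee_rot: [1.536, 2.736, 0.033]
force: [0.9, 0.0, -1.3]
width: 0.646
t 4.0 pos [435.   93.1  73.7] yaw 31.4 width mm 59.5 F [ 0.9  0.  -1.3] j7 0.47
turn 0.4 | now tool shift [ 95.7 131.7   7. ] | shift after the turn [ 96.5 131.1   7. ] dist 163.0
```

```bash
python3 -m inch '[[[1,24,33,1,0],[1,24,33,1,0],[1,24,33,1,0],[1,24,33,1,0],[1,0,0,0,0]]]'; python3 go.py 497.7 243.5 20 31
```

```text
clock: 4.5
position: [0.5016, 0.2493, 0.0778]
ee_rot: [1.54, 2.73, 0.042]
force: [-0.8, -0.3, -0.2]
width: 0.646
t 4.5 pos [501.6 249.3  77.8] yaw 31.1 width mm 59.5 F [-0.8 -0.3 -0.2] j7 0.24
turn 0.1 | now tool shift [-3.4 -7.9 57.6] | shift after the turn [-3.4 -7.9 57.6] dist 9.0
```

```bash
python3 -m inch '[[[1,-3,-7,20,0],[1,0,-1,20,0],[1,0,0,14,0],[1,0,0,2,0]]]'; python3 go.py 497.7 243.5 20 31
```

```text
clock: 4.9
position: [0.4971, 0.2451, 0.0198]
ee_rot: [1.535, 2.733, 0.043]
force: [-0.2, 0.5, -0.3]
width: 0.646
t 4.9 pos [497.1 245.1  19.8] yaw 31.4 width mm 59.4 F [-0.2  0.5 -0.3] j7 0.29
turn 0.4 | now tool shift [-1.7 -0.3 -0.2] | shift after the turn [-1.7 -0.3 -0.2] dist 2.0
```

```bash
python3 -m inch '[[[1,0,0,0,0],[0.6,0,0,0,0],[0,0,0,0,0],[0,0,0,0,0],[0,0,0,0,0],[0,0,0,-30,0],[0,0,0,-30,0]]]'; python3 go.py 654.6 74.3 60 142.8
```

```text
clock: 5.6
position: [0.4948, 0.2425, 0.0806]
ee_rot: [1.536, 2.733, 0.037]
force: [0.5, 1.5, -0.5]
width: 0.987
t 5.6 pos [494.8 242.5  80.6] yaw 31.3 width mm 90.8 F [ 0.5  1.5 -0.5] j7 0.25
turn 68.5 | now tool shift [-226.9   48.6   20.2] | shift after the turn [-37.9 228.9  20.2] dist 232.0
```

```bash
python3 -m inch '[[[0,0,0,-2,8],[0,0,0,0,8],[0,0,0,0,8],[0,0,0,0,8],[0,0,0,0,8],[0,0,0,0,8],[0,0,0,0,8],[0,0,0,0,8],[0,0,0,0,3]]]'; python3 go.py 654.6 74.3 60 142.8
```

```text
clock: 6.5
position: [0.4984, 0.2451, 0.0911]
ee_rot: [-2.816, -1.362, -0.057]
force: [0.2, 0.7, 0.4]
width: 0.998
t 6.5 pos [498.4 245.1  91.1] yaw -38.4 width mm 91.9 F [0.2 0.7 0.4] j7 -0.72
turn -1.2 | now tool shift [-38.1 228.3  30.5] | shift after the turn [-42.8 227.5  30.5] dist 231.0
```

```bash
python3 -m inch '[[[0,-8,46,0,-1],[0,-8,46,0,0],[0,-8,46,5,0],[0,-8,46,5,0],[0,-8,36,5,0],[0,0,0,0,0]]]'; python3 go.py 654.6 74.3 60 142.8
```

```text
clock: 7.1
position: [0.6541, 0.0802, 0.0757]
ee_rot: [-2.795, -1.401, -0.062]
force: [-0.6, -0.5, 0.3]
width: 1.001
t 7.1 pos [654.1  80.2  75.7] yaw -36.8 width mm 92.1 F [-0.6 -0.5  0.3] j7 -0.37
turn 0.4 | now tool shift [-5.   3.9 15.5] | shift after the turn [-5.   3.9 15.5] dist 6.0
```

```bash
python3 -m inch '[[[0,-5,4,15,0],[0,0,0,25,0],[0,0,0,18,0],[0,0,0,4,0]]]' 35; python3 go.py 654.6 74.3 12 142.8
```

```text
clock: 7.5
position: [0.6556, 0.076, 0.0107]
ee_rot: [-2.794, -1.401, -0.064]
force: [-0.2, -0.3, 0.4]
width: 0.999
t 7.5 pos [655.6  76.   10.7] yaw -36.8 width mm 91.9 F [-0.2 -0.3  0.4] j7 -0.31
turn 0.4 | now tool shift [-1.9  0.2 -1.4] | shift after the turn [-1.9  0.2 -1.4] dist 2.0
```

```bash
python3 -m inch '[[[0,-2,0,-2,0],[0.5,0,0,0,0],[1,0,0,0,0],[1,0,0,0,0],[1,0,0,0,0],[1,0,0,0,0],[1,0,0,0,0],[1,0,0,0,0],[1,0,0,0,0],[1,0,0,0,0]]]' 35; python3 go.py 654.6 74.3 12 142.8
```

```text
clock: 8.5
position: [0.6543, 0.0765, 0.0152]
ee_rot: [-2.792, -1.404, -0.068]
force: [-0.2, -0.7, -0.8]
width: 0.269
t 8.5 pos [654.3  76.5  15.2] yaw -36.6 width mm 24.8 F [-0.2 -0.7 -0.8] j7 -0.31
turn 0.6 | now tool shift [-1.8  1.6  3.1] | shift after the turn [-1.8  1.6  3.1] dist 2.0
```

```bash
python3 -m inch '[[[1,0,0,1,0],[1,0,0,1,0],[1,0,0,0,0],[1,0,0,0,0],[1,0,0,0,0]]]' 35; python3 go.py 654.6 74.3 12 142.8
```

```text
clock: 9.0
position: [0.6547, 0.0765, 0.0132]
ee_rot: [-2.792, -1.404, -0.069]
force: [-0.4, 0.4, 0.1]
width: 0.079
t 9.0 pos [654.7  76.5  13.2] yaw -36.6 width mm 7.3 F [-0.4  0.4  0.1] j7 -0.31
turn 0.6 | now tool shift [-1.9  1.2  1.1] | shift after the turn [-1.9  1.3  1.1] dist 2.0
```

The jaws stopped at about 8 mm, so the flange is held. Lifting, then turning to the tray's angle.

```bash
python3 -m inch '[[[1,0,0,-30,0],[1,0,0,-40,-8],[1,0,0,0,-8],[1,0,0,0,-8],[1,0,0,0,-8],[1,0,0,0,-8],[1,0,0,0,-8],[1,0,0,0,-8],[1,0,0,0,-8],[1,0,0,0,-2],[1,0,0,0,0]]]'; python3 go.py 574.6 289.4 60 31; python3 - <<'E'
from h import *
d=cam("scene");c=proj(d,[arm.observe()["position"]])[0].astype(int);print(c)
x0=max(0,min(312,c[0]-100));y0=max(0,min(234,c[1]-75));cv2.imwrite("pics/b.png",cv2.resize(d["frame"][y0:y0+150,x0:x0+200],None,fx=3,fy=3))
E
```

```text
clock: 10.1
position: [0.648, 0.0735, 0.082]
ee_rot: [1.516, 2.744, 0.06]
force: [0.9, 0.1, -1.4]
width: 0.085
t 10.1 pos [648.   73.5  82. ] yaw 32.2 width mm 7.8 F [ 0.9  0.1 -1.4] j7 0.61
turn 1.2 | now tool shift [221.5  51.9  26.8] | shift after the turn [222.5  47.4  26.8] dist 228.0
[263 237]
```

View pics/b.png

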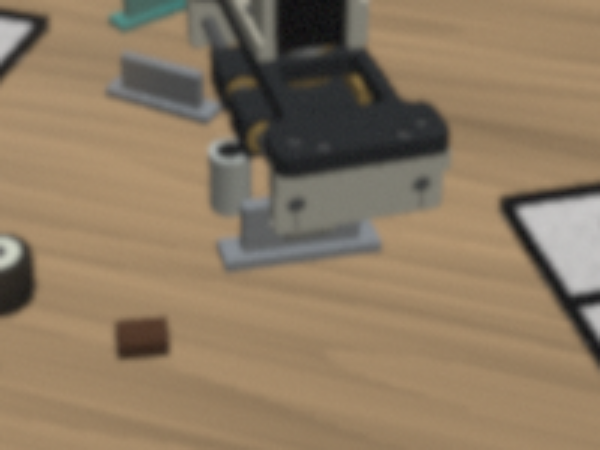

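The bracket hangs level in the jaws at crop (300,240). Moving to the narrow bay.

```bash
python3 -m inch '[[[1,44,9,2,1],[1,44,9,2,0],[1,44,9,2,0],[1,44,9,2,0],[1,44,9,2,0],[1,0,0,0,0]]]'; python3 go.py 574.6 289.4 19 31
```

```text
clock: 10.75
position: [0.5718, 0.2898, 0.0746]
ee_rot: [1.565, 2.715, 0.057]
force: [-0.5, 0.7, -1.2]
width: 0.086
t 10.75 pos [571.8 289.8  74.6] yaw 30.1 width mm 7.9 F [-0.5  0.7 -1.2] j7 0.22
turn -0.9 | now tool shift [-2.4  0.3 55.7] | shift after the turn [-2.4  0.3 55.7] dist 2.0
```

```bash
python3 -m inch '[[[1,-2,0,20,-1],[1,0,0,20,0],[1,0,0,12,0],[1,0,0,4,0],[1,0,0,0,0]]]'; python3 go.py 574.6 289.4 18 31
```

```text
clock: 11.25
position: [0.574, 0.2931, 0.018]
ee_rot: [1.54, 2.728, 0.06]
force: [-3.5, 0.7, 5.5]
width: 0.087
t 11.25 pos [574.  293.1  18. ] yaw 31.1 width mm 8.0 F [-3.5  0.7  5.5] j7 0.26
turn 0.1 | now tool shift [-3.5 -1.3 -0.1] | shift after the turn [-3.5 -1.3 -0.1] dist 4.0
```

```bash
python3 -m inch '[[[0.8,0,0,-1,0],[0.5,0,0,0,0],[0.3,0,0,0,0],[0,0,0,0,0],[0,0,0,-25,0],[0,0,0,-35,0],[0,0,0,-10,0]]]'; python3 go.py 446.8 -83.1 90 171.2
```

```text
clock: 11.95
position: [0.5727, 0.2891, 0.091]
ee_rot: [1.545, 2.725, 0.057]
force: [0.4, 0.8, 0.3]
width: 0.647
t 11.95 pos [572.7 289.1  91. ] yaw 30.9 width mm 59.5 F [0.4 0.8 0.3] j7 0.23
turn 39.7 | now tool shift [-254.8 -298.8  -12.5] | shift after the turn [-386.9  -67.4  -12.5] dist 393.0
```

```bash
python3 -m inch '[[[0,0,0,0,8],[0,0,0,0,8],[0,0,0,0,8],[0,0,0,0,8],[0,0,0,0,7],[0,0,0,0,0]]]'; python3 go.py 446.8 -83.1 70 171.2;  python3 - <<'E'
from h import *
d=cam("scene");c=proj(d,[[.55,.27,0]])[0].astype(int);print(c)
x0=max(0,min(312,c[0]-100));y0=max(0,min(234,c[1]-75));cv2.imwrite("pics/c.png",cv2.resize(d["frame"][y0:y0+150,x0:x0+200],None,fx=3,fy=3))
E
```

```text
clock: 12.55
position: [0.5735, 0.2894, 0.093]
ee_rot: [-2.396, -2.023, -0.065]
force: [-0.9, 0.4, -0.6]
width: 1.004
t 12.55 pos [573.5 289.4  93. ] yaw -9.7 width mm 92.3 F [-0.9  0.4 -0.6] j7 -0.35
turn -0.9 | now tool shift [-389.   -62.8    8. ] | shift after the turn [-388.   -68.8    8. ] dist 394.0
[393 264]
```

View pics/c.png

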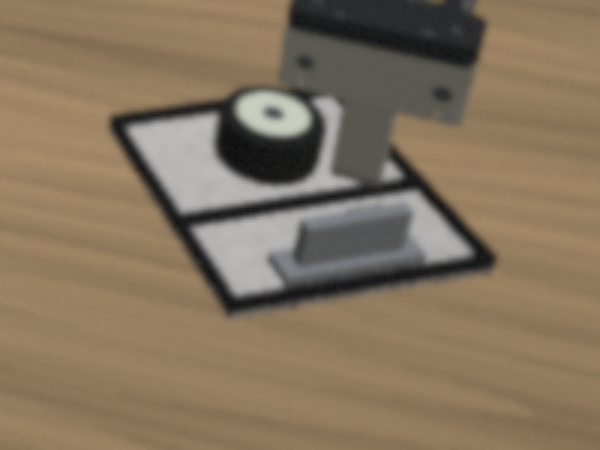

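The wheel sits in the wide bay at crop (270,135). The bracket sits in the narrow bay at (350,250). Both look flat. Next is the right bracket.

```bash
python3 -m inch '[[[0,-48,-8,0,-1],[0,-48,-8,0,0],[0,-48,-8,0,0],[0,-48,-8,0,0],[0,-48,-8,0,0],[0,-48,-8,1,0],[0,-48,-8,1,0],[0,-44,-8,2,0],[0,0,0,2,0]]]'; python3 go.py 446.8 -83.1 70 171.2
```

```text
clock: 13.5
position: [0.4586, -0.0881, 0.0712]
ee_rot: [2.329, 2.105, 0.074]
force: [0.3, 0.9, -0.1]
width: 0.999
t 13.5 pos [458.6 -88.1  71.2] yaw -5.8 width mm 91.9 F [ 0.3  0.9 -0.1] j7 0.4
turn 3.0 | now tool shift [  3.8 -12.3   0.9] | shift after the turn [  3.1 -12.5   0.9] dist 13.0
```

```bash
python3 -m inch '[[[0,3,-13,2,3],[0,0,0,20,0],[0,0,0,20,0],[0,0,0,12,0],[0,0,0,2,0]]]'; python3 go.py 446.8 -83.1 13 171.2
```

```text
clock: 14.0
position: [0.4489, -0.0837, 0.0143]
ee_rot: [2.37, 2.056, 0.079]
force: [-0.5, -0.6, 0.1]
width: 1.004
t 14.0 pos [448.9 -83.7  14.3] yaw -8.1 width mm 92.3 F [-0.5 -0.6  0.1] j7 0.47
turn 0.7 | now tool shift [ 0.3 -2.2  1.2] | shift after the turn [ 0.2 -2.2  1.2] dist 2.0
```

```bash
python3 -m inch '[[[0,0,-3,1,1],[0.5,0,0,0,0],[1,0,0,0,0],[1,0,0,0,0],[1,0,0,0,0],[1,0,0,0,0],[1,0,0,0,0],[1,0,0,0,0],[1,0,0,0,0],[1,0,0,0,0],[1,0,0,0,0],[1,0,0,0,0]]]' 35;python3 -m inch '[[[1,0,0,0,0],[1,0,0,0,0],[1,0,0,0,0]]]' ; python3 go.py 446.8 -83.1 13 171.2;python3 -c "
from h import *
R=cv2.Rodrigues(arm.observe()['ee_rot'])[0];print(R[2])"
```

```text
clock: 15.2
position: [0.4473, -0.0826, 0.0151]
ee_rot: [2.382, 2.04, 0.083]
force: [-1.7, -0.9, 0.7]
width: 0.094
clock: 15.5
position: [0.4469, -0.0824, 0.0156]
ee_rot: [2.383, 2.04, 0.084]
force: [-1.1, 0.9, 3.1]
width: 0.086
t 15.5 pos [446.9 -82.4  15.6] yaw -8.9 width mm 7.9 F [-1.1  0.9  3.1] j7 0.46
turn -0.1 | now tool shift [-0.8 -0.1  2.5] | shift after the turn [-0.8 -0.1  2.5] dist 1.0
[ 0.0380006   0.03745578 -0.99857549]
```

```bash
python3 -m inch '[[[1,0,0,-30,0],[1,0,0,-30,-5],[1,0,0,0,-4],[1,0,0,0,0]]]'; python3 go.py 514.8 -274.5 70 0.3
```

```text
clock: 15.9
position: [0.4433, -0.0845, 0.0766]
ee_rot: [2.208, 2.224, 0.079]
force: [-0.3, 1.1, -1.0]
width: 0.082
t 15.9 pos [443.3 -84.5  76.6] yaw 0.4 width mm 7.6 F [-0.3  1.1 -1. ] j7 0.48
turn 0.1 | now tool shift [-190.6   70.     3.6] | shift after the turn [-190.5   70.2    3.6] dist 203.0
```

```bash
python3 -m inch '[[[1,-45,16,0,0],[1,-45,16,0,0],[1,-45,16,0,0],[1,-45,16,0,0],[1,0,0,0,0]]]'; python3 go.py 514.8 -274.5 20 0.3
```

```text
clock: 16.4
position: [0.5104, -0.2665, 0.07]
ee_rot: [2.212, 2.226, 0.078]
force: [0.3, 1.1, -0.9]
width: 0.085
t 16.4 pos [ 510.4 -266.5   70. ] yaw 0.3 width mm 7.8 F [ 0.3  1.1 -0.9] j7 0.8
turn 0.0 | now tool shift [-9.7  2.5 49.8] | shift after the turn [-9.7  2.5 49.8] dist 10.0
```

```bash
python3 -m inch '[[[1,-8,3,15,0],[1,-2,0,20,0],[1,0,0,12,0],[1,0,0,2,0],[1,0,0,0,0]]]'; python3 go.py 514.8 -274.5 20 0.3
```

```text
clock: 16.9
position: [0.5154, -0.2783, 0.0191]
ee_rot: [2.228, 2.211, 0.079]
force: [-3.3, 0.7, 7.0]
width: 0.087
t 16.9 pos [ 515.4 -278.3   19.1] yaw -0.5 width mm 8.0 F [-3.3  0.7  7. ] j7 0.85
turn -0.8 | now tool shift [ 3.8 -0.6 -0.8] | shift after the turn [ 3.9 -0.5 -0.8] dist 4.0
```

```bash
python3 -m inch '[[[0.8,0,0,-1,0],[0.5,0,0,0,0],[0.3,0,0,0,0],[0,0,0,0,0],[0,0,0,-25,0],[0,0,0,-35,0],[0,0,0,-10,0]]]'; python3 go.py 657.5 -97.6 80 0.3;  python3 - <<'E'
from h import *
d=cam("scene");c=proj(d,[[.48,-.27,0]])[0].astype(int);print(c)
x0=max(0,min(312,c[0]-100));y0=max(0,min(234,c[1]-75));cv2.imwrite("pics/d.png",cv2.resize(d["frame"][y0:y0+150,x0:x0+200],None,fx=3,fy=3))
E
```

```text
clock: 17.6
position: [0.5112, -0.2783, 0.089]
ee_rot: [-2.229, -2.207, -0.076]
force: [0.1, -0.7, 0.6]
width: 0.644
t 17.6 pos [ 511.2 -278.3   89. ] yaw -0.6 width mm 59.2 F [ 0.1 -0.7  0.6] j7 0.79
turn -0.9 | now tool shift [181.6 144.1  20.3] | shift after the turn [179.3 146.9  20.3] dist 232.0
[126 188]
```

View pics/d.png

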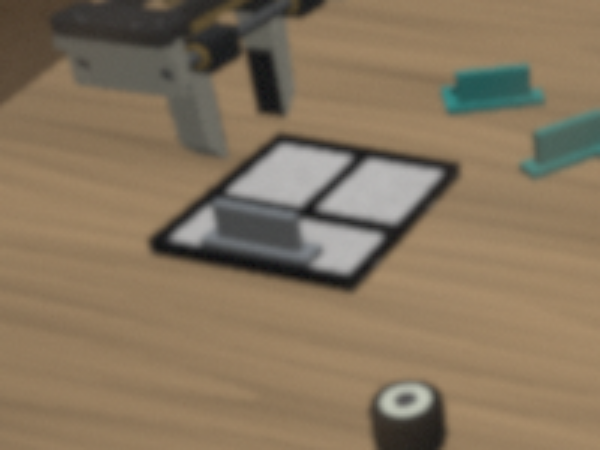

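The right bracket lies flat in the long bay at crop (260,235). Next is the small wheel.

```bash
python3 -m inch '[[[0,36,29,1,-1],[0,36,29,1,0],[0,36,29,1,0],[0,36,29,1,0],[0,36,29,1,0],[0,0,0,0,0]]]'; python3 go.py 657.5 -97.6 80 0.3
```

```text
clock: 18.25
position: [0.6591, -0.0914, 0.0905]
ee_rot: [-2.214, -2.22, -0.075]
force: [0.0, 0.3, -0.3]
width: 0.998
t 18.25 pos [659.1 -91.4  90.5] yaw 0.1 width mm 91.8 F [ 0.   0.3 -0.3] j7 0.42
turn -0.2 | now tool shift [-6.6 -1.9 10.2] | shift after the turn [-6.6 -1.9 10.2] dist 7.0
```

```bash
python3 -m inch '[[[0,-6,-2,15,0],[0,0,0,25,0],[0,0,0,22,0],[0,0,0,10,0],[0,0,0,2,0]]]'; python3 go.py 657.5 -97.6 14 0.3
```

```text
clock: 18.75
position: [0.6548, -0.0972, 0.0065]
ee_rot: [-2.212, -2.216, -0.067]
force: [0.4, -0.2, 1.3]
width: 1.0
t 18.75 pos [654.8 -97.2   6.5] yaw 0.1 width mm 92.0 F [ 0.4 -0.2  1.3] j7 0.48
turn -0.2 | now tool shift [-0.1  2.9 -7.4] | shift after the turn [-0.1  2.9 -7.4] dist 3.0
```

```bash
python3 -m inch '[[[0,0,3,-8,0],[0,0,0,0,0],[1,0,0,0,0],[1,0,0,0,0],[1,0,0,0,0],[1,0,0,0,0],[1,0,0,0,0],[1,0,0,0,0],[1,0,0,0,0],[1,0,0,0,0]]]' 25; python3 go.py 657.5 -97.6 14 0.3
```

```text
clock: 19.75
position: [0.6589, -0.0998, 0.0183]
ee_rot: [-2.217, -2.216, -0.071]
force: [0.8, -1.1, 0.7]
width: 0.424
t 19.75 pos [658.9 -99.8  18.3] yaw -0.0 width mm 39.0 F [ 0.8 -1.1  0.7] j7 0.48
turn -0.3 | now tool shift [ 2.1 -1.5  4.3] | shift after the turn [ 2.1 -1.5  4.3] dist 3.0
```

```bash
python3 -m inch '[[[1,0,0,0,0],[1,0,0,0,0],[1,0,0,-30,0],[1,0,0,-30,0],[1,0,0,0,0]]]' 25; python3 go.py 425.6 -238.2 80 0.3
```

```text
clock: 20.25
position: [0.6561, -0.102, 0.0785]
ee_rot: [-2.216, -2.215, -0.067]
force: [-0.5, 0.3, -0.7]
width: 0.427
t 20.25 pos [ 656.1 -102.    78.5] yaw -0.1 width mm 39.3 F [-0.5  0.3 -0.7] j7 0.44
turn -0.4 | now tool shift [-136.1 -230.3  -12.1] | shift after the turn [-134.7 -231.1  -12.1] dist 267.0
```

```bash
python3 -m inch '[[[1,-23,-38,-2,0],[1,-23,-38,-2,0],[1,-23,-38,-2,0],[1,-23,-38,-2,0],[1,-23,-38,-2,0],[1,-20,-38,-2,0],[1,0,0,0,0]]]'; python3 go.py 425.6 -238.2 23 0.3
```

```text
clock: 20.95
position: [0.4203, -0.2389, 0.0766]
ee_rot: [-2.21, -2.22, -0.069]
force: [0.2, 0.1, 0.0]
width: 0.428
t 20.95 pos [ 420.3 -238.9   76.6] yaw 0.2 width mm 39.3 F [0.2 0.1 0. ] j7 0.82
turn -0.1 | now tool shift [-1.3  3.9 53.7] | shift after the turn [-1.3  3.9 53.7] dist 4.0
```

```bash
python3 -m inch '[[[1,-1,4,20,0],[1,0,0,20,0],[1,0,0,10,0],[1,0,0,2,0],[1,0,0,0,0]]]'; python3 go.py 425.6 -238.2 23 0.3
```

```text
clock: 21.45
position: [0.4253, -0.2385, 0.0228]
ee_rot: [-2.214, -2.217, -0.069]
force: [-0.6, -1.1, -0.9]
width: 0.426
t 21.45 pos [ 425.3 -238.5   22.8] yaw 0.1 width mm 39.2 F [-0.6 -1.1 -0.9] j7 0.89
turn -0.2 | now tool shift [ 0.3  0.3 -0.2] | shift after the turn [ 0.3  0.3 -0.2] dist 0.0
```

```bash
python3 -m inch '[[[1,0,0,1,0],[0.6,0,0,0,0],[0.3,0,0,0,0],[0,0,0,0,0],[0,0,0,-25,0],[0,0,0,-35,0],[0,0,0,-15,0]]]'; python3 go.py 539.5 -2.5 95 0.3
```

```text
clock: 22.15
position: [0.4235, -0.2408, 0.0992]
ee_rot: [-2.212, -2.217, -0.068]
force: [0.2, -0.4, -0.3]
width: 0.815
t 22.15 pos [ 423.5 -240.8   99.2] yaw 0.1 width mm 75.0 F [ 0.2 -0.4 -0.3] j7 0.79
turn -0.2 | now tool shift [237.6 116.4  15.9] | shift after the turn [237.2 117.1  15.9] dist 265.0
```

```bash
python3 -m inch '[[[0,40,19,1,0],[0,40,19,1,0],[0,40,19,1,0],[0,40,19,1,0],[0,40,19,1,0],[0,30,19,1,0],[0,0,0,0,0]]]'; python3 go.py 539.5 -2.5 20 0.3
```

```text
clock: 22.85
position: [0.5451, -0.0042, 0.1108]
ee_rot: [2.223, 2.217, 0.081]
force: [-1.1, 0.6, -0.2]
width: 1.004
t 22.85 pos [545.1  -4.2 110.8] yaw -0.2 width mm 92.4 F [-1.1  0.6 -0.2] j7 0.26
turn -0.5 | now tool shift [-1.6 -9.  90.5] | shift after the turn [-1.5 -9.  90.5] dist 9.0
```

```bash
python3 -m inch '[[[0,-2,-9,20,0],[0,0,0,25,0],[0,0,0,25,0],[0,0,0,16,0],[0,0,0,2,0]]]'; python3 go.py 539.5 -2.5 19 0.3
```

```text
clock: 23.35
position: [0.5408, -0.0024, 0.0216]
ee_rot: [2.217, 2.219, 0.086]
force: [-0.1, -0.2, -0.5]
width: 1.0
t 23.35 pos [540.8  -2.4  21.6] yaw 0.0 width mm 92.0 F [-0.1 -0.2 -0.5] j7 0.36
turn -0.3 | now tool shift [-0.2 -1.4  2.6] | shift after the turn [-0.2 -1.5  2.6] dist 1.0
```

```bash
python3 -m inch '[[[0,0,-2,3,0],[1,0,0,0,0],[1,0,0,0,0],[1,0,0,0,0],[1,0,0,0,0],[1,0,0,0,0],[1,0,0,0,0],[1,0,0,0,0],[1,0,0,0,0],[1,0,0,0,0],[1,0,0,0,0],[1,0,0,0,0]]]' 20; python3 go.py 539.5 -2.5 19 0.3; python3 -m inch '[[[1,0,0,0,0],[1,0,0,-25,0],[1,0,0,-30,0],[1,0,0,-10,0],[1,0,0,0,0]]]'; python3 go.py 425.6 -311.7 90 0.3
```

```text
clock: 24.55
position: [0.5403, -0.0033, 0.022]
ee_rot: [2.216, 2.215, 0.091]
force: [-0.9, 1.1, 0.9]
width: 0.274
t 24.55 pos [540.3  -3.3  22. ] yaw -0.1 width mm 25.2 F [-0.9  1.1  0.9] j7 0.36
turn -0.4 | now tool shift [ 0.7 -1.   3. ] | shift after the turn [ 0.7 -1.   3. ] dist 1.0
clock: 25.05
position: [0.5364, -0.0058, 0.0876]
ee_rot: [2.217, 2.216, 0.087]
force: [0.5, -0.8, -1.9]
width: 0.277
t 25.05 pos [536.4  -5.8  87.6] yaw -0.1 width mm 25.5 F [ 0.5 -0.8 -1.9] j7 0.29
turn -0.4 | now tool shift [-305.6 -110.3  -18. ] | shift after the turn [-304.9 -112.2  -18. ] dist 325.0
```

The sleeve is held at 25.5 mm.

```bash
python3 -m inch '[[[1,-44,-16,-3,0],[1,-44,-16,-3,0],[1,-44,-16,-3,0],[1,-44,-16,-3,0],[1,-44,-16,-3,0],[1,-44,-16,-3,0],[1,-38,-16,-2,0],[1,0,0,0,0]]]'; python3 go.py 425.6 -311.7 27 0.3
```

```text
clock: 25.85
position: [0.4212, -0.3156, 0.0841]
ee_rot: [2.208, 2.23, 0.084]
force: [0.3, 0.1, -1.3]
width: 0.277
t 25.85 pos [ 421.2 -315.6   84.1] yaw 0.5 width mm 25.5 F [ 0.3  0.1 -1.3] j7 0.96
turn 0.2 | now tool shift [ 1.8  2.2 57.4] | shift after the turn [ 1.8  2.2 57.4] dist 3.0
```

```bash
python3 -m inch '[[[1,1,2,20,0],[1,1,0,20,0],[1,0,0,13,0],[1,0,0,3,0],[1,0,0,0,0]]]'; python3 go.py 425.6 -311.7 26 0.3
```

```text
clock: 26.35
position: [0.4241, -0.3132, 0.0241]
ee_rot: [2.215, 2.224, 0.083]
force: [-3.9, 1.8, 20.6]
width: 0.275
t 26.35 pos [ 424.1 -313.2   24.1] yaw 0.2 width mm 25.3 F [-3.9  1.8 20.6] j7 1.01
turn -0.1 | now tool shift [ 1.5  1.5 -1.8] | shift after the turn [ 1.5  1.5 -1.8] dist 2.0
```

Firm contact at 20 N, so I'll ease off slightly, release and back away.

```bash
python3 -m inch '[[[1,0,0,-2,0],[0.75,0,0,0,0],[0.6,0,0,0,0],[0.4,0,0,0,0],[0.2,0,0,0,0],[0.2,0,0,-25,0],[0,0,0,-45,0],[0,0,0,-45,0],[0,0,0,-45,0],[0,40,-20,0,0],[0,40,-20,0,0]]]'; python3 go.py 425 -311 26 0.3; python3 - <<'E'
from h import *
for n in("top","scene"):
    d=cam(n); cv2.imwrite(f"pics/e_{n}.png",d["frame"])
E
```

```text
clock: 27.45
position: [0.3787, -0.2406, 0.1912]
ee_rot: [2.219, 2.22, 0.079]
force: [0.0, 1.7, -0.4]
width: 0.985
t 27.45 pos [ 378.7 -240.6  191.2] yaw -0.0 width mm 90.6 F [ 0.   1.7 -0.4] j7 0.68
turn -0.3 | now tool shift [-76.1  40.3 164.2] | shift after the turn [-76.4  39.8 164.2] dist 86.0
```

View pics/e_top.png

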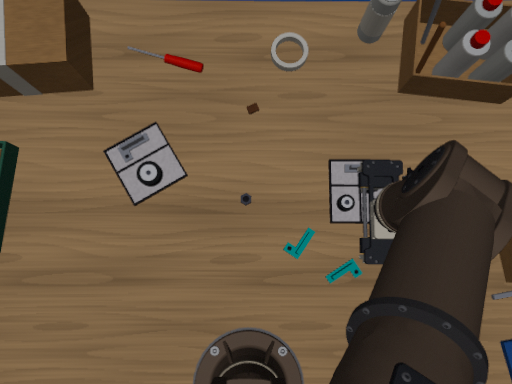

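View pics/e_scene.png

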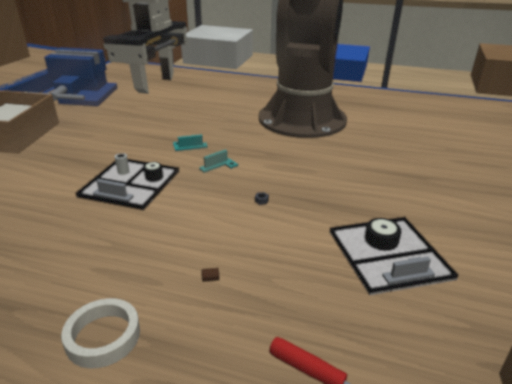

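Everything sits in its bay and the nut (246,199) and chock (253,108) look unmoved, but the arm hides part of the three-bay tray in the top view. I'll move it clear and measure.

```bash
python3 -m inch '[[[0,45,0,-5,0],[0,45,0,-5,0],[0,45,0,-5,0],[0,45,0,-5,0],[0,45,0,0,0],[0,45,0,0,0],[0,0,0,0,0],[0,0,0,0,0],[0,0,0,0,0]]]'; python3 - <<'E'
from h import *
d=cam("top"); f=d["frame"]; cv2.imwrite("pics/f.png",np.hstack([cv2.resize(f[110:215,95:200],(400,400),interpolation=2),cv2.resize(f[140:240,310:410],(400,400),interpolation=2)]))
H,S,V=cv2.split(cv2.cvtColor(f,cv2.COLOR_BGR2HSV))
for n,ux,c,ya,x0,x1,y0,y1 in (("two",0,(525.8,260),31.,100,190,118,208),("three",0,(457.8,-274.7),.3,325,395,155,228)):
    a=np.radians(ya); Y=np.array([np.cos(a),np.sin(a)]); X=np.array([Y[1],-Y[0]])
    w=np.zeros_like(V); w[y0:y1,x0:x1]=((V[y0:y1,x0:x1]<95)*255)
    cs,_=cv2.findContours(w,cv2.RETR_CCOMP,cv2.CHAIN_APPROX_NONE)
    for q in cs:
        if not 15<cv2.contourArea(q)<1500: continue
        p=plane(d,q.reshape(-1,2),.015)[:,:2]*1000-np.array(c); m=np.c_[p@X,p@Y]
        r=cv2.minAreaRect(m.astype(np.float32)); print(n,"tray-frame c",np.round(r[0],1),"size",np.round(r[1],1),"ang",round(r[2],1))
# object tops
for n in ("nut","chock"):
    pass
print(plane(d,[[246,199]],.014)*1000,plane(d,[[252.5,108]],.012)*1000)
E
```

```text
clock: 28.45
position: [0.3761, 0.041, 0.2233]
ee_rot: [2.215, 2.221, 0.09]
force: [0.3, -0.2, -0.8]
width: 0.999
two tray-frame c [ -2.8 -32. ] size [58.9 64.3] ang 15.9
two tray-frame c [ -4.2 -26.9] size [45.6 44.1] ang 61.1
two tray-frame c [-1.5 57. ] size [61.5 10.3] ang 0.5
two tray-frame c [ 1.6 42.8] size [145.2  62.3] ang 0.2
three tray-frame c [ 31.2 -37.7] size [14.5 24.1] ang 34.9
three tray-frame c [ 44.7 -28.7] size [15.1 14.6] ang 87.5
three tray-frame c [-38.1 -29.8] size [44.1 39.5] ang 18.6
three tray-frame c [-35.4 -28.1] size [30.2 30.9] ang 43.9
three tray-frame c [ 6.3 59.1] size [64.4 10.2] ang 0.0
three tray-frame c [ 34.3 -33.3] size [72.2 89. ] ang 0.1
three tray-frame c [-38.3 -32.2] size [71.7 86.7] ang 0.1
three tray-frame c [-1.7 45.2] size [144.5  63.2] ang 0.0
[[434.79969475   7.10898622  14.        ]] [[668.94190148  -7.67316545  12.        ]]
```

View pics/f.png

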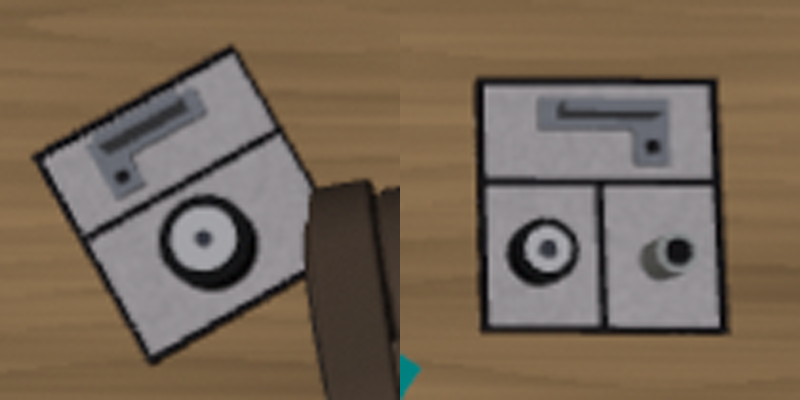

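The top view shows all five parts inside their bays with clear floor around each, and the arm touching nothing. Handing in.

```bash
python3 -c "
from cell import workorder
print(workorder.sign_off())"
```

```text
the job is handed in; nothing more can be done
None
```

Both castor kits are made up and the job is handed in, at about 28.5 s of the 106 s allowed.

- **Two-bay tray:** the left-hand bracket is in the narrow bay, with its flange seen at about (-2, 57) mm in the tray's frame. The large wheel is in the wide bay at about (-3, -32) mm.
- **Three-bay tray:** the right-hand bracket is in the long bay, with its flange seen at about (6, 59) mm. The small wheel is at about (-38, -30) mm. The sleeve is standing in the other small bay at about x 31 to 38, y -38 to -33 mm.
- **Checks:** these are rough readings, taken for a height of 15 mm rather than each part's own, but every part is well inside its bay limits. All looked flat in the pictures, though I did not measure tilt. The nut and chock look unmoved in the pictures, and the open gripper was clear of everything.

**Disagreements:**
- **Tool tilt:** the tool drifted by about 0.05 rad during the job, which could not be corrected with these moves.
- **Sleeve contact:** the sleeve touched down with about 20 N at the wrist, so I eased off before releasing it.

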